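# Drive the wedge of a cramping board until the joint is tight

## Robot

A 6-joint arm with a two-finger parallel gripper is mounted at the origin on a cart in front of the work surface, level with it; the furniture and walls round the work are solid. World frame = base frame: x ahead of the robot, y to its left, z up, the work surface at z = 0. Lengths are in m, angles in rad, forces in N, time in s.
With the tool pointing down it reaches from about 0.375 to 0.9 m from the base axis. Payload 3.1 kg.
Tool frame: the origin (TCP) lies between the finger pads; the fingertips stand manip.finger_overhang ahead of it and the grasp point (between the pads) lies 5 mm behind it (manip.finger_overhang is the distance from the TCP to the fingertips, in m); z points along the fingers, y is the line along which they close (so a half turn about z gives the same grasp; the last joint's range is limited). The gripper opens to 85 mm and grips with 20 to 120 N. Pads are 22 mm wide; open, the fingers measure 114 mm over their backs; the gripper's body (76 mm by 85 mm) begins 54 mm behind the grasp point. The pads swing forward as they close: fully open they stand 13 mm farther back than shut.
Start: joints at [1.093, 0.527, 1.433, -0, 1.181, -0.178], TCP at [0.184, 0.597, 0.245] pointing down, gripper open.
Joint ranges: [-3.08, 3.08], [-0.75, 2.2], [0.22, 2.44], [-1.43, 4.57], [0, 2.65], [-2.85, 2.85]. Speed limits (rad/s): [2.79, 2.79, 3.14, 3.14, 3.14, 3.14].

## Interface

Orientations are given as a unit quaternion [x, y, z, w].
In Python, from station import manip gives the robot as it stands.
- The arm moves only by the tool drive_tool, never from a script. Its argument "plan" is a list of rows, each a list of 7 numbers: the shift along the tool's x, y, z in m, then the turn, a rotation vector about the tool's x, y, z in degrees, then the opening, from -1 (shut) to 1 (fully open). In form: [[x, y, z, wx, wy, wz, gripper], ...]. A call has 1 to 10 rows; each row shifts and turns the commanded pose from where the row before left it, along the tool's axes as they then stand; what a row does not reach is not made up. A row lasts 1/10 s, in which the tool goes at most 50 mm and 8.59 degrees, less where a joint would pass 70% of its speed; a pose out of reach is approached as far as the arm can. A call is refused whole if a number of a shift passes 0.05 or a number of a turn 8.59, either way. A call with a gripper value outside its range is refused whole. The fingers move at their own pace and stop on an object; "newtons" is the grip in N (left out, the last holds). Time passes only in rows, so rows that do not move let the fingers close. It gives the time, the measured TCP pose, the force, the opening and the grip force at its end, in the units of the state.
- manip.sense(): the state, without advancing time (a new reading comes with each control period).
- manip.snapshot(name): name is "scene" or "top" or "wrist"; returns a dict with "image" (480x640x3 uint8, red, green, blue), "z_map" (480x640 float32, m along the optical axis (not along the pixel's ray), 0 where there is no reading), "fov_y" (degrees; the focal length in pixels is half the picture's height over the tangent of half this angle, whatever the lens; pixels are square), "cx", "cy" (the principal point, pixels), "k1" (the pictures are not rectified: a ray, as slopes to the right and down, at radius r is drawn at 1 + k1 r^2 times it, then the intrinsics apply), "extrinsics" (4x4, takes a point from camera to world coordinates); the wrist camera has in their place "mount" (4x4, takes a point from camera to tool coordinates, whose origin is the TCP and whose axes are the flange's). Camera axes: x right, y up, looking along -z (the intrinsics and any distortion apply to the point x, -y, -z); pixel columns grow to the right and rows downward; lengths in m; the calibration is good to about 2 mm. A picture is of the moment at which its call begins: read the wrist's pose just before it.
- manip.sign_off(): hands the job in; it is judged then, once.
The state is a dict: "t": time; "q": joint angles; "qd": joint speeds; "tau": joint torques, N m; "tcp_pos": TCP position; "tool_rot": TCP orientation; "force": force on the tool from outside, world axes, zero at the start; "ft_torque": the same for the moment, N m; "finger_gap": opening from 0.0 (shut) to 1.0 (fully open); "gripper_force": force on a finger pad.
Only numpy, scipy, OpenCV 4.12 (cv2) and the standard library are available. Lean on these libraries where they do the work, as an engineer would, in place of code of your own. Each camera call takes 0.05 s, during which the arm holds its last target. There are 200 camera calls.

## Task

Two boards lie in the cramping board with their dowelled joint still open. Slip the loose wooden wedge, thin end first, by hand into the tapered gap between the front cleat and the boards just until it touches, then take the claw hammer by its handle and drive the wedge's thick end with several light taps, drawing the hammer back between them, until the joint is closed and another tap no longer moves the wedge, which must then hold the boards tight by itself. Close the joint with hammer and wedge only, without hard blows and without knocking the boards, then lay the hammer flat on the bench clear of the cramping board, and leave the other things where they are.

Things in the scene. Friction and masses are not known exactly. Their poses are not given: they have to be found in the camera images.
- cramping_board: fixed pale plywood board on the bench, 12 mm thick, with dark cleats and two boards on it. Origin on the bench, axes parallel to its edges: it reaches from x = -70 to +130 mm and y = -110 to +215 mm. +x points roughly away from the robot, +y roughly to its left. The wedge enters from the +y end and is driven towards -y
- cleat_corner (a point): corner where the tapered cleat's working face ends at the gap's wide mouth, at x = -33, y = +129, z = 12 mm of the cramping board. The cleat (34 mm wide, 26 mm high, on the near side) runs from here to y = -110 mm; its face slopes 1 in 8, through x = -17 mm at y = 0, so the gap narrows towards -y; the board facing it begins at y = +99 mm
- loose_board (a joint): how far the joint between the two boards is open, m; 0 closed, starts 4 to 7 mm open. The near board (45 x 194 x 22 mm, y from -95 to +99 mm, top at z = 34 mm) slides square to its length on tight dowels that take about 9 N; once closed it hardly gives. Open, it stands that much further towards the tapered cleat
- board_edge (a point): upper near corner of the near, moving board at the gap's mouth. With the joint closed its near face, parallel to y, lies at x = 0 of the cramping board, give or take 1.5 mm: the fence behind the far board was set by hand, so where the wedge comes tight must be felt
- wedge: loose pale wooden wedge lying flat, 180 mm long, 32 high, 75 g; 14 mm wide at the thin end (-y), 31.5 mm and parallel-sided over the last 40 mm at the thick end (+y). Origin on its underside, at mid-length (25 mm wide there). The flat side (+x, at x = 12.6 mm) goes against the near board, the sloping side (-x, 1 in 8) against the tapered cleat: its axes are then parallel to the cramping board's
- wedge_head (a point): middle of the wedge's thick end face, the face to tap, 31.5 mm wide, 32 high; x = -3.1, y = +90 mm of the wedge. Tight, it stands at y = +143 to +167 mm of the cramping board, so the thick end stays out of the gap. Waxed wood, friction about 0.35: a push F squeezes the boards with about 1.2 F, and the wedge does not slip back
- wedge_tip (a point): middle of the wedge's thin end face
- claw_hammer: claw hammer, lying on its side, 323 x 127 x 29 mm, 0.58 kg, balanced at x = -100 mm. Origin on the underside in the middle of its outline. The handle lies along x, 27 mm wide (middle at y = +8 mm), 25 high, up to x = +162 mm; the head lies along y at x = -138 mm, claw to -y, flat striking face to +y. Grip the handle near the head, from x = -100 mm on
- hammer_face (a point): middle of the hammer's striking face, at x = -138, y = +63, z = +14 mm of the hammer; the face looks along the hammer's +y
- glue_bottle: white glue bottle with orange cap, 172 mm tall, standing behind; leave it
- block_plane: black iron block plane 162 mm long, to the left; leave it
- screwdriver_1: screwdriver with orange handle, 200 mm long, by the right edge of the bench; leave it
- carpenter_pencil: red flat pencil 165 mm long near the front edge; leave it

How it is judged:
On the way, in this order (a step that is already met when the one before it is completed fails the run):
1. the wedge lies flat in the mouth of the gap, thin end first, let go, the joint still open (y of wedge_tip in the frame of cramping_board below 0.09 m and y of wedge_head in the frame of cramping_board above 0.13 m and x of wedge_tip in the frame of cramping_board between -0.03 and 0.004 m and angle between the y axis of wedge and the y axis of cramping_board, either way round below 0.15 rad and z of wedge in the frame of cramping_board below 0.016 m and contact force between the fingers and wedge below 0.2 N and value of joint loose_board above 0.0025 m), for 0.1 s.
2. the held hammer taps the wedge (contact force between claw_hammer and wedge above 3 N and contact force between the fingers and claw_hammer above 1 N).
3. the hammer is drawn back from the wedge (contact force between claw_hammer and wedge below 0.1 N and y of hammer_face in the frame of wedge_head above 0.006 m).
4. a further tap with the held hammer finds the joint closed and the wedge no longer moving (contact force between claw_hammer and wedge above 8 N and contact force between the fingers and claw_hammer above 1 N and value of joint loose_board below 0.001 m and linear speed of wedge below 0.005 m/s).
At the end, for the whole second after the job is handed in: the joint is closed to within 1 mm, the wedge lies flat in the gap and by itself presses on the near board with over 15 N, and the hammer lies flat and still on the bench, off the cramping board (value of joint loose_board below 0.001 m and contact force between wedge and loose_board above 15 N and angle between the y axis of wedge and the y axis of cramping_board, either way round below 0.06 rad and z of wedge in the frame of cramping_board below 0.016 m and linear speed of wedge below 0.01 m/s and height (world z) of claw_hammer below 0.006 m and angle between claw_hammer's own z axis and vertical below 0.1 rad and linear speed of claw_hammer below 0.02 m/s and contact force between claw_hammer and cramping_board below 0.2 N); the robot touches nothing.
It fails at once if a hard blow or push of the hammer on the wedge (over 60 N) (contact force between claw_hammer and wedge above 60 N).
It fails at once if the wedge is driven by the fingers (they bear on it while the near board is more than 2 mm from its starting place) (contact force between the fingers and wedge above 1 N and distance of board_edge from where it was at the start of the episode above 0.002 m).
It fails at once if the near board is knocked or pushed by the fingers or the hammer (over 8 N) (contact force between any of the fingers, claw_hammer and loose_board above 8 N).
It fails at once if the bottle, plane, screwdriver or pencil is moved by over 30 mm (distance of any of glue_bottle, block_plane, screwdriver_1, carpenter_pencil from where it was at the start of the episode above 0.03 m).
It also fails if it takes over 72 s, if anything falls off the work surface, if the arm or the gripper's body presses on something with over 40 N, if the wrist force passes 120 N, or if a joint passes its speed limit or range.

## Working session

There is one attempt and no reset: what is moved stays moved. The work goes in short steps, Python scripts to look and compute and a tool call to move; the robot and the scene stay as the last step left them, time stands still between calls to the robot, and variables do not carry over. Pictures are saved under pics/ and viewed, at most 10 in all, crops included, and the job is handed in when it is done.

Besides the shell and the picture viewer there is one more tool, called as a command line: name --pt "numbers of a row" for each row, then --argument value for the rest. drive_tool: Moves the arm, as the interface text tells. Its arguments: {"type":"object","properties":{"plan":{"type":"array"},"newtons":{"type":"number"}},"required":["plan"]}

```bash
ls; mkdir -p pics
cat > h.py <<'E'
import numpy as np, cv2
from station import manip
from scipy.spatial.transform import Rotation as R
def snap(name, fn=None):
    s=manip.sense(); d=manip.snapshot(name)
    if name=="wrist":
        T=np.eye(4);T[:3,:3]=R.from_quat(s["tool_rot"]).as_matrix();T[:3,3]=s["tcp_pos"]
        d["E"]=T@np.array(d["mount"])
    else: d["E"]=np.array(d["extrinsics"])
    if fn: cv2.imwrite("pics/"+fn,d["image"][:,:,::-1])
    return d
def cloud(d):
    h,w=d["z_map"].shape; f=h/2/np.tan(np.radians(d["fov_y"])/2)
    K=np.array([[f,0,d["cx"]],[0,f,d["cy"]],[0,0,1.]])
    u,v=np.meshgrid(np.arange(w),np.arange(h))
    p=cv2.undistortPoints(np.stack([u,v],-1).reshape(-1,1,2).astype(float),K,np.array([d["k1"],0,0,0.]))[:,0].reshape(h,w,2)
    z=d["z_map"]; P=np.stack([p[...,0]*z,-p[...,1]*z,-z],-1)
    W=P@d["E"][:3,:3].T+d["E"][:3,3]; W[z==0]=np.nan
    return W
def st():
    s=manip.sense(); e=R.from_quat(s["tool_rot"]).as_matrix()
    print("t",round(s["t"],2),"tcp",np.round(s["tcp_pos"],4),"gap",round(s["finger_gap"],3),"gf",np.round(s["gripper_force"],1),"F",np.round(s["force"],1)); print(np.round(e,3).tolist())
E
python3 - <<'E'
from h import *
st(); print(manip.finger_overhang, manip.sense()["q"])
for n in("scene","top"):
    d=snap(n,n+"0.png"); np.savez(n+"0.npz",W=cloud(d),im=d["image"])
    print(n,d["fov_y"],d["k1"],np.round(d["E"],3).tolist())
E
```

```text
pics
t 0.0 tcp [0.1836 0.5967 0.2444] gap 1.007 gf 0.0 F [-0.5 -0.   0.4]
[[-0.956, 0.294, -0.001], [0.294, 0.956, -0.002], [0.0, -0.002, -1.0]]
0.014 [ 1.09349754e+00  5.28431274e-01  1.43390155e+00  2.15413144e-05
  1.18142208e+00 -1.78516746e-01]
scene 50.67516463377676 -0.07646402250923694 [[0.51, 0.612, -0.604, -0.306], [-0.86, 0.359, -0.362, -0.524], [-0.005, 0.705, 0.71, 1.065], [0.0, 0.0, 0.0, 1.0]]
top 42.79139109888743 0.012282920192433438 [[-0.009, 0.997, -0.078, 0.43], [-1.0, -0.008, 0.012, -0.027], [0.012, 0.078, 0.997, 1.556], [0.0, 0.0, 0.0, 1.0]]
```

View pics/top0.png

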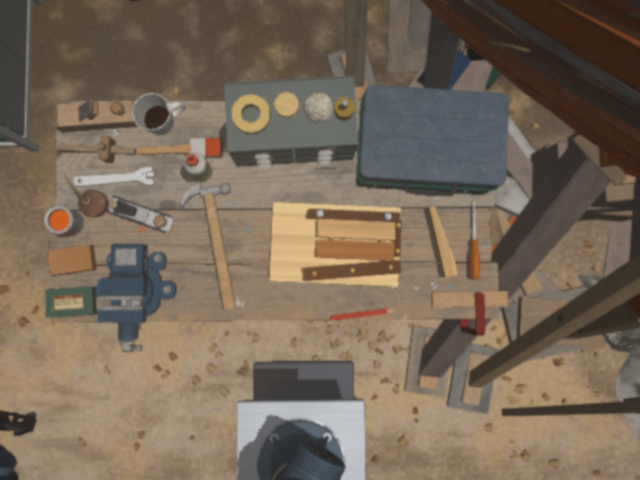

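View pics/scene0.png

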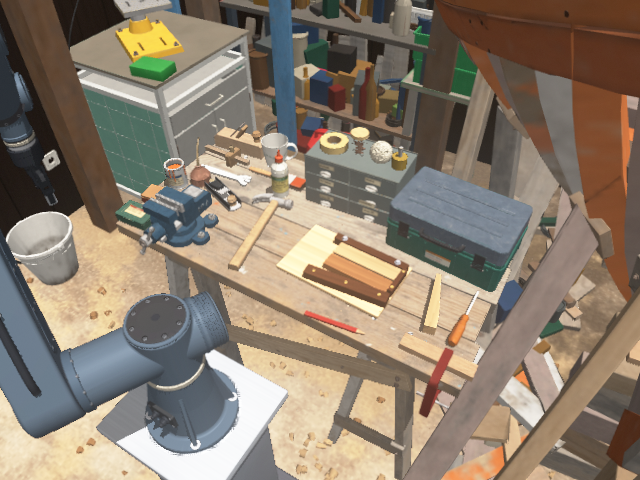

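The top view shows the hammer at about (215,245), with its head at (205,190), the cramping board at (335,245), and the wedge at (442,242). The scene view agrees. Next I'll measure all three from the clouds.

Run:
```python
from h import *
for n in("scene","top"):
    z=np.load(n+"0.npz");W=z["W"]
    print(n)
    # bench level
    def box(x0,x1,y0,y1,z0,z1):
        m=(W[...,0]>x0)&(W[...,0]<x1)&(W[...,1]>y0)&(W[...,1]<y1)&(W[...,2]>z0)&(W[...,2]<z1); return W[m]
    b=box(.3,.6,.12,.2,-.02,.01); print("bench z",np.median(b[:,2]))
    for nm,bx in dict(wedge=(.3,.65,-.42,-.24,.02,.045),hammer=(.25,.68,.14,.34,.012,.035)).items():
        p=box(*bx); 
        print(nm,len(p),p.min(0),p.max(0),np.median(p[:,2]),cv2.minAreaRect((p[:,:2]*1000).astype(np.float32)))
        if nm=="wedge":
            c=p[:,:2].mean(0);u=np.linalg.svd(p[:,:2]-c,full_matrices=False)[2][0]; u=u*np.sign(u[0]);v=np.array([-u[1],u[0]])
            a=(p[:,:2]-c)@u;w=(p[:,:2]-c)@v
            for k in np.arange(-.1,.1,.02):
                m=(a>=k)&(a<k+.02)
                if m.sum()>3: print(np.round(k,2),m.sum(),np.round([w[m].min(),w[m].max()],4))
            print("c",c,"u",u,a.min(),a.max())
W=np.load("top0.npz")["W"]
for nm,(u,v) in dict(TL=(274,203),TR=(402,207),BR=(400,285),BL=(270,278)).items():print(nm,W[v,u])
```

```text
scene
bench z 0.0009242750952790368
wedge 1256 [ 0.37676606 -0.41932621  0.02002298] [ 0.63319412 -0.24001568  0.04477734] 0.031641130084918534 ((489.64984130859375, -310.7409362792969), (283.5257568359375, 151.37399291992188), 20.37190055847168)
-0.1 184 [-0.0359  0.0577]
-0.08 94 [-0.0063  0.0527]
-0.06 42 [-0.0359  0.0413]
-0.04 91 [-0.0404 -0.0048]
-0.02 87 [-0.0452 -0.0109]
0.0 73 [-0.05   -0.0177]
0.02 112 [-0.0527  0.0998]
0.04 82 [-0.0549  0.0902]
0.06 94 [-0.0594  0.0777]
0.08 87 [-0.062  0.07 ]
c [ 0.48447491 -0.34127078] u [0.88130555 0.47254685] -0.12928409080758668 0.16210625698811806
hammer 1148 [0.37737321 0.16098214 0.01208949] [0.67985719 0.33999373 0.03453504] 0.023944189888688405 ((528.4178466796875, 250.8983154296875), (302.6213073730469, 178.69534301757812), 0.22900539636611938)
top
bench z -0.00042788136875515637
wedge 1503 [ 0.38141379 -0.41983229  0.02000047] [ 0.63218778 -0.24000179  0.04496457] 0.03132944061608889 ((502.83660888671875, -325.0386657714844), (255.84527587890625, 173.87747192382812), 4.960457801818848)
-0.1 127 [-0.0133  0.058 ]
-0.08 20 [0.0246 0.0469]
-0.06 91 [-0.0361 -0.0017]
-0.04 111 [-0.0421 -0.0054]
-0.02 105 [-0.0438  0.1118]
0.0 121 [-0.0474  0.1023]
0.02 132 [-0.0511  0.0997]
0.04 110 [-0.0535  0.0879]
0.06 129 [-0.0562  0.0808]
0.08 118 [-0.0583  0.0692]
c [ 0.50081033 -0.33969588] u [0.8925529 0.4509427] -0.14025096121527655 0.15391559668216764
hammer 1947 [0.35151849 0.15875796 0.01204983] [0.67990106 0.33985107 0.03480911] 0.022727043627298604 ((515.2257690429688, 250.19146728515625), (328.5805358886719, 180.93975830078125), 0.444137305021286)
TL [0.64453068 0.06088276 0.0166684 ]
TR [ 0.63514217 -0.26691264 -0.00724285]
BR [ 4.34981950e-01 -2.56825405e-01 -1.12878638e-04]
BL [0.45533356 0.0719648  0.00969653]
```

```bash
cat >> h.py <<'E'
def comp(W,z0,z1,seedxy):
    m=((W[...,2]>z0)&(W[...,2]<z1)).astype(np.uint8)
    n,l=cv2.connectedComponents(m,connectivity=4)
    d=np.hypot(W[...,0]-seedxy[0],W[...,1]-seedxy[1]); d[(m==0)|np.isnan(d)]=9
    return W[l==l.flat[np.argmin(d)]]
def prof(p,step=.02,dirx=None):
    q=p[:,:2];c=q.mean(0);u=np.linalg.svd(q-c,full_matrices=False)[2][0] if dirx is None else np.array(dirx)
    v=np.array([-u[1],u[0]]);a=(q-c)@u;w=(q-c)@v
    print("n",len(p),"c",np.round(c,4),"u",np.round(u,4),"a",np.round([a.min(),a.max()],4),"z",np.round(np.percentile(p[:,2],[5,50,95]),4),"rect",cv2.minAreaRect((q*1000).astype(np.float32)))
    for k in np.arange(a.min(),a.max(),step):
        m=(a>=k)&(a<k+step)
        if m.any(): print(np.round(k+step/2,3),m.sum(),np.round([w[m].min(),w[m].max(),(w[m].min()+w[m].max())/2],4))
    return c,u
E
python3 - <<'E'
from h import *
for n in("scene","top"):
    W=np.load(n+"0.npz")["W"]
    print(n,"WEDGE"); prof(comp(W,.024,.04,(.53,-.36)))
    print("HAMMER"); prof(comp(W,.016,.034,(.45,.19)))
    print("PLY"); prof(comp(W,.008,.016,(.55,.04)),.05)
    for s in((.49,-.05),(.53,-.08)): print("strips",s); prof(comp(W,.028,.044,s),.05)
E
```

```text
scene WEDGE
n 555 c [ 0.5252 -0.3614] u [-0.9666 -0.2562] a [-0.1106  0.0741] z [0.0292 0.033  0.0365] rect ((543.8005981445312, -359.3434143066406), (184.1927032470703, 31.6820125579834), 12.434279441833496)
-0.101 27 [-0.0079  0.0055 -0.0012]
-0.081 39 [-0.0088  0.0081 -0.0004]
-0.061 45 [-0.0097  0.0109  0.0006]
-0.041 49 [-0.0114  0.0103 -0.0005]
-0.021 58 [-0.012   0.0127  0.0003]
-0.001 67 [-0.0136  0.0149  0.0006]
0.019 75 [-0.0145  0.0151  0.0003]
0.039 85 [-0.0155  0.0159  0.0002]
0.059 87 [-0.0168  0.0155 -0.0006]
0.079 23 [-0.0116  0.0138  0.0011]
HAMMER
n 933 c [0.5437 0.2042] u [-0.9798 -0.1999] a [-0.1583  0.1693] z [0.0178 0.0246 0.0291] rect ((535.3790893554688, 229.7532958984375), (320.0382080078125, 124.4188232421875), 2.649209976196289)
-0.148 44 [-0.0494  0.0574  0.004 ]
-0.128 157 [-0.0688  0.0563 -0.0062]
-0.108 48 [-0.0719  0.0164 -0.0277]
-0.088 45 [-0.0128  0.0157  0.0014]
-0.068 39 [-0.0123  0.0136  0.0007]
-0.048 42 [-0.0138  0.014   0.0001]
-0.028 46 [-0.0156  0.0136 -0.001 ]
-0.008 46 [-0.0146  0.0137 -0.0005]
0.012 50 [-0.016   0.0148 -0.0006]
0.032 49 [
[... 3434 characters left out ...]
722656, 181.2104949951172), 87.942626953125)
-0.111 516 [-0.0824  0.097   0.0073]
-0.061 1159 [-0.0831  0.0947  0.0058]
-0.011 1171 [-0.0835  0.0868  0.0017]
0.039 1168 [-0.0842  0.08   -0.0021]
0.089 1021 [-0.0844  0.0724 -0.006 ]
0.139 10 [0.0309 0.0658 0.0484]
strips (0.53, -0.08)
n 5045 c [ 0.5418 -0.1435] u [ 0.0833 -0.9965] a [-0.1356  0.1179] z [0.0301 0.0358 0.0419] rect ((535.6554565429688, -135.4955291748047), (238.96815490722656, 181.2104949951172), 87.942626953125)
-0.111 516 [-0.0824  0.097   0.0073]
-0.061 1159 [-0.0831  0.0947  0.0058]
-0.011 1171 [-0.0835  0.0868  0.0017]
0.039 1168 [-0.0842  0.08   -0.0021]
0.089 1021 [-0.0844  0.0724 -0.006 ]
0.139 10 [0.0309 0.0658 0.0484]
```

drive_tool --pt "-0.035 -0.024 -0.006 0 0 0 1" --pt "-0.035 -0.024 -0.006 0 0 0 1" --pt "-0.035 -0.024 -0.006 0 0 0 1" --pt "-0.035 -0.024 -0.006 0 0 0 1" --pt "-0.035 -0.024 -0.006 0 0 0 1" --pt "-0.035 -0.024 -0.006 0 0 0 1" --pt "-0.035 -0.024 -0.006 0 0 0 1" --pt "-0.035 -0.024 -0.006 0 0 0 1" --pt "-0.035 -0.024 -0.006 0 0 0 1" --pt "-0.02 -0.04 0 0 0 0 1"

```text
t: 1.1
tcp_pos: [0.4322, 0.2532, 0.3001]
tool_rot: [0.149, 0.989, 0.001, 0.002]
force: [1.0, -0.3, 0.9]
finger_gap: 1.0
gripper_force: 0.0
```

```bash
cat >> h.py <<'E'
def go(pos,theta=None):
    """shift (current tool axes) to world pos, and tool z-turn (deg) to heading theta of tool x"""
    s=manip.sense();M=R.from_quat(s["tool_rot"]).as_matrix()
    th=np.degrees(np.arctan2(M[1,0],M[0,0]))
    print("heading",round(th,2),"shift now-axes",np.round(M.T@(np.array(pos)-s["tcp_pos"]),4))
    if theta is not None:
        d=(theta-th+180)%360-180;c,sn=np.cos(np.radians(theta)),np.sin(np.radians(theta))
        M2=np.array([[c,sn,0],[sn,-c,0],[0,0,-1]])
        tilt=R.from_matrix(M.T@M2@R.from_rotvec([0,0,np.radians(d)]).as_matrix()).as_rotvec(degrees=True)
        print("z-turn",round(-d,2),"shift after-axes",np.round(M2.T@(np.array(pos)-s["tcp_pos"]),4),"tilt fix",np.round(tilt,2))
E
python3 - <<'E'
from h import *
st(); d=snap("wrist","w0.png"); print(d["fov_y"],d["k1"],np.round(d["mount"],3).tolist())
go((.52,-.33,.30),194.7)
E
```

```text
t 1.1 tcp [0.4322 0.2532 0.3001] gap 1.0 gf 0.0 F [ 1.  -0.3  0.9]
[[-0.956, 0.295, 0.004], [0.295, 0.956, 0.001], [-0.004, 0.003, -1.0]]
64.55609033038805 -0.05555471275767095 [[-0.0, 0.953, 0.302, 0.076], [1.0, 0.0, -0.0, 0.001], [-0.0, 0.302, -0.953, -0.128], [0.0, 0.0, 0.0, 1.0]]
heading 162.67 shift now-axes [-0.2566 -0.5241  0.0027]
z-turn -32.03 shift after-axes [ 0.0604 -0.5805 -0.0008] tilt fix [-0.31  0.14 -0.  ]
```

drive_tool --pt "-0.02 -0.04 0 0 0 0 1" --pt "-0.02 -0.04 0 0 0 0 1" --pt "-0.02 -0.04 0 0 0 0 1" --pt "-0.02 -0.04 0 0 0 0 1" --pt "-0.02 -0.04 0 0 0 0 1" --pt "-0.02 -0.04 0 0 0 0 1" --pt "-0.02 -0.04 0 0 0 0 1" --pt "0 0 0 0 0 0 1" --pt "0 0 0 0 0 0 1"

```text
t: 2.05
tcp_pos: [0.4797, -0.0553, 0.2988]
tool_rot: [0.15, 0.989, 0.0, -0.001]
force: [-0.2, -0.1, 0.2]
finger_gap: 0.999
gripper_force: 0.0
```

Run:
```python
from h import *
st(); d=snap("wrist","w1.png"); np.savez("w1.npz",W=cloud(d),im=d["image"])
go((.53,-.35,.28),194.7)
```

```text
t 2.05 tcp [ 0.4797 -0.0553  0.2988] gap 0.999 gf 0.0 F [-0.2 -0.1  0.2]
[[-0.955, 0.297, -0.002], [0.297, 0.955, 0.001], [0.002, 0.001, -1.0]]
heading 162.83 shift now-axes [-0.1356 -0.2676  0.0184]
z-turn -31.87 shift after-axes [ 0.0261 -0.2989  0.0188] tilt fix [ 0.04 -0.11 -0.  ]
```

View pics/w1.png

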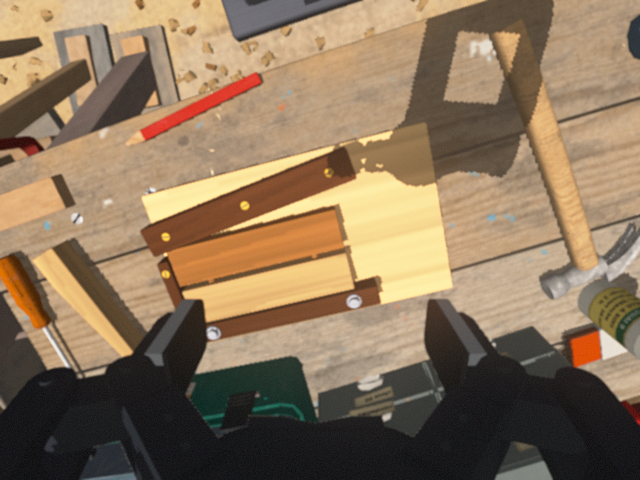

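The wrist view shows the ply's near-left corner at (427,123), the tapered cleat from (145,240) to (355,165), the near board from (170,265) to (345,225), the hammer head at (590,275) and the wedge's thick end at (50,255). I'll get the board frame from these.

Run:
```python
from h import *
z=np.load("w1.npz");W=z["W"];im=z["im"].astype(int)
hsv=cv2.cvtColor(z["im"],cv2.COLOR_RGB2HSV)
for uv in((300,150),(400,220),(240,205),(250,245),(270,285),(330,330),(480,220),(60,270)): print(uv,im[uv[1],uv[0]],np.round(W[uv[1],uv[0]],4))
# ply top cloud: near & left edges
m=(W[...,2]>.006)&(W[...,2]<.018)&(W[...,0]>.38)&(W[...,0]<.7)&(W[...,1]>-.27)&(W[...,1]<.1)
m=cv2.morphologyEx(m.astype(np.uint8),cv2.MORPH_OPEN,np.ones((3,3)));P=W[m>0]
print(len(P)); 
def edge(P,key,val,fn,bins):
    o=[]
    for a,b in zip(bins[:-1],bins[1:]):
        q=P[(P[:,key]>=a)&(P[:,key]<b)]
        if len(q)>5:o.append([(a+b)/2,fn(q[:,val])])
    o=np.array(o);k=np.polyfit(o[:,0],o[:,1],1)
    for _ in range(3):
        r=o[:,1]-np.polyval(k,o[:,0]);g=abs(r)<max(.0015,1.2*np.median(abs(r)));k=np.polyfit(o[g,0],o[g,1],1)
    return k,np.std(r[g]),g.sum()
print("left edge y(x):",edge(P,0,1,np.max,np.arange(.45,.62,.005)))
print("near edge x(y):",edge(P,1,0,np.min,np.arange(-.22,.06,.005)))
# high things
m=(W[...,2]>.026)&(W[...,2]<.06)&(W[...,0]>.42)&(W[...,0]<.66)&(W[...,1]>-.27)&(W[...,1]<.05)
V=hsv[...,2]
H=W[m];
np.set_printoptions(suppress=True)
bins=np.arange(-.20,-.05,.01)
for a in bins:
    q=H[(H[:,1]>=a)&(H[:,1]<a+.01)];xs=np.sort(q[:,0]);g=np.diff(xs);i=np.where(g>.004)[0]
    print(round(a+.005,3),"start",xs[0].round(4),[(xs[j].round(4),xs[j+1].round(4)) for j in i],xs[-1].round(4))
```

```text
(300, 150) [187 158 127] [ 0.4419 -0.0596 -0.0029]
(400, 220) [250 223 152] [0.5494 0.0261 0.0106]
(240, 205) [209 152  60] [ 0.474  -0.1348  0.038 ]
(250, 245) [213 135  70] [ 0.5205 -0.1415  0.0331]
(270, 285) [238 195 124] [ 0.5722 -0.1362  0.0342]
(330, 330) [198 175 149] [ 6.697e-01 -9.280e-02  2.000e-04]
(480, 220) [189 160 126] [ 0.5814  0.1187 -0.0006]
(60, 270) [236 191 120] [ 0.4845 -0.3661  0.03  ]
20420
left edge y(x): (array([-0.05219214,  0.10157854]), np.float64(0.0003452159170415661), np.int64(33))
near edge x(y): (array([0.05163123, 0.44739796]), np.float64(0.00037370852495859894), np.int64(56))
-0.195 start 0.4626 [] 0.6223
-0.185 start 0.4618 [(np.float64(0.4961), np.float64(0.5009)), (np.float64(0.5462), np.float64(0.5525))] 0.623
-0.175 start 0.4611 [(np.float64(0.4954), np.float64(0.5013)), (np.float64(0.5468), np.float64(0.5522))] 0.6232
-0.165 start 0.4603 [(np.float64(0.4952), np.float64(0.5021)), (np.float64(0.5474), np.float64(0.5534))] 0.6242
-0.155 start 0.4596 [(np.float64(0.4942), np.float64(0.5022)), (np.float64(0.5481), np.float64(0.5537))] 0.6242
-0.
[... 475 characters left out ...]
4908), np.float64(0.5052)), (np.float64(0.5507), np.float64(0.5562))] 0.6269
-0.095 start 0.4554 [(np.float64(0.4903), np.float64(0.5056)), (np.float64(0.5509), np.float64(0.557))] 0.6278
-0.085 start 0.4548 [(np.float64(0.4892), np.float64(0.5062)), (np.float64(0.551), np.float64(0.5571))] 0.6279
-0.075 start 0.454 [(np.float64(0.4885), np.float64(0.5067))] 0.6286
-0.065 start 0.4532 [(np.float64(0.4877), np.float64(0.5072)), (np.float64(0.5527), np.float64(0.5586))] 0.6293
-0.055 start 0.4525 [(np.float64(0.487), np.float64(0.5078)), (np.float64(0.5528), np.float64(0.5587))] 0.6295
-0.045 start 0.4517 [(np.float64(0.4866), np.float64(0.5082)), (np.float64(0.5533), np.float64(0.5593))] 0.63
```

drive_tool --pt "-0.027 -0.045 0.004 0 0 0 1" --pt "-0.027 -0.045 0.004 0 0 0 1" --pt "-0.027 -0.045 0.004 0 0 0 1" --pt "-0.027 -0.045 0.004 0 0 -8 1" --pt "-0.01 -0.043 0.002 0 0 -8 1" --pt "0 -0.045 0 0 0 -8 1" --pt "0 0 0 0 0 -7.9 1" --pt "0 0 0 0 0 0 1" --pt "0 0 0 0 0 0 1"

```text
t: 3.0
tcp_pos: [0.5302, -0.3351, 0.2817]
tool_rot: [-0.128, 0.992, 0.001, -0.0]
force: [0.1, -0.5, -0.0]
finger_gap: 1.001
gripper_force: 0.0
```

Run:
```python
from h import *
st(); d=snap("wrist","w2.png"); W=cloud(d); np.savez("w2.npz",W=W)
p=comp(W,.024,.04,(.53,-.36)); 
prof(p,.01)
```

```text
t 3.0 tcp [ 0.5302 -0.3351  0.2817] gap 1.001 gf 0.0 F [ 0.1 -0.5 -0. ]
[[-0.967, -0.254, -0.001], [-0.254, 0.967, 0.002], [0.001, 0.002, -1.0]]
n 4285 c [ 0.5296 -0.3601] u [0.9672 0.2542] a [-0.0725  0.108 ] z [0.0299 0.0313 0.0325] rect ((547.5042114257812, -359.1361999511719), (179.70797729492188, 31.69603157043457), 11.618346214294434)
-0.067 338 [-0.0144  0.0163  0.0009]
-0.057 361 [-0.0147  0.0162  0.0008]
-0.047 346 [-0.0151  0.0161  0.0005]
-0.037 333 [-0.0165  0.0151 -0.0007]
-0.027 312 [-0.0158  0.015  -0.0004]
-0.017 300 [-0.0152  0.014  -0.0006]
-0.007 281 [-0.0143  0.0139 -0.0002]
0.003 265 [-0.0136  0.0128 -0.0004]
0.013 254 [-0.0129  0.0127 -0.0001]
0.023 221 [-0.0129  0.0116 -0.0007]
0.033 218 [-0.0114  0.0115  0.0001]
0.043 190 [-0.0115  0.0104 -0.0005]
0.053 180 [-0.0107  0.0103 -0.0002]
0.063 163 [-0.0099  0.01    0.0001]
0.073 154 [-0.0091  0.009  -0.    ]
0.083 140 [-0.0085  0.0088  0.0002]
0.093 118 [-0.0076  0.0077  0.0001]
0.103 110 [-0.0068  0.0075  0.0004]
0.113 1 [0.0052 0.0052 0.0052]
```

View pics/w2.png

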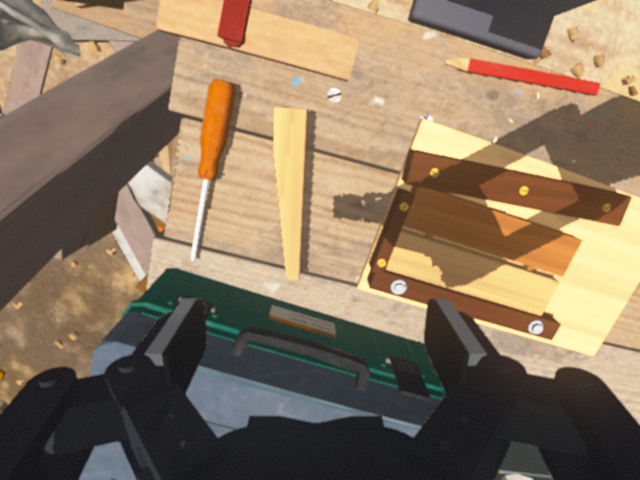

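The wedge lies at (273–307, 110–277) with its thick end at the top. Its straight side is on the right (world +y), as wanted. The screwdriver handle at (215,130) is about 35 mm from the wedge, so I'll approach with the fingers part open.

Run:
```python
from h import *
go((.479,-.3733,.020),191.7)
```

```text
heading -165.22 shift now-axes [ 0.0593 -0.0242  0.262 ]
z-turn 3.08 shift after-axes [ 0.058 -0.027  0.262] tilt fix [ 0.08 -0.02 -0.  ]
```

drive_tool --pt "0 0 0 0 0 3.1 0.2" --pt "0.029 -0.0135 0.03 0 0 0 0.2" --pt "0.029 -0.0135 0.04 0 0 0 0.2" --pt "0 0 0.04 0 0 0 0.2" --pt "0 0 0.04 0 0 0 0.2" --pt "0 0 0.04 0 0 0 0.2" --pt "0 0 0.032 0 0 0 0.2" --pt "0 0 0 0 0 0 0.2" --newtons 30

```text
t: 3.85
tcp_pos: [0.4774, -0.371, 0.0571]
tool_rot: [-0.102, 0.995, 0.004, -0.003]
force: [0.1, 0.1, 0.2]
finger_gap: 0.598
gripper_force: 0.0
```

Run:
```python
from h import *
st();go((.479,-.3733,.020),191.7)
```

```text
t 3.85 tcp [ 0.4774 -0.371   0.0571] gap 0.598 gf 0.0 F [0.1 0.1 0.2]
[[-0.979, -0.203, -0.007], [-0.203, 0.979, 0.008], [0.005, 0.009, -1.0]]
heading -168.29 shift now-axes [-0.0013 -0.0029  0.0371]
z-turn 0.01 shift after-axes [-0.0011 -0.0026  0.0371] tilt fix [ 0.51 -0.29 -0.  ]
```

drive_tool --pt "0 -0.001 0 0 0 0 0.2" --pt "0 0 0 0 0 0 0.2" --pt "0 0 0 0 0 0 -0.6" --pt "0 0 0 0 0 0 -1" --pt "0 0 0 0 0 0 -1" --pt "0 0 0 0 0 0 -1"

```text
t: 4.45
tcp_pos: [0.4796, -0.3764, 0.0617]
tool_rot: [-0.102, 0.995, -0.0, 0.0]
force: [0.4, 0.7, 0.0]
finger_gap: 0.004
gripper_force: 0.0
```

Run:
```python
from h import *
st();go((.479,-.3733,.020),191.7)
```

```text
t 4.45 tcp [ 0.4796 -0.3764  0.0617] gap 0.004 gf 0.0 F [0.4 0.7 0. ]
[[-0.979, -0.202, 0.001], [-0.202, 0.979, -0.001], [-0.0, -0.001, -1.0]]
heading -168.33 shift now-axes [0.     0.0032 0.0417]
z-turn -0.03 shift after-axes [-0.      0.0031  0.0417] tilt fix [-0.05  0.03 -0.  ]
```

drive_tool --pt "0 0.003 0 0 0 0 0.2" --pt "0 0 0 0 0 0 0.2" --pt "0 0 0.0 0 0 0 0.2" --pt "0 0 0.014 0 0 0 0.2" --pt "0 0 0.014 0 0 0 0.2" --pt "0 0 0.0135 0 0 0 0.2" --pt "0 0 0 0 0 0 0.2" --pt "0 0 0 0 0 0 0.2"

```text
t: 5.25
tcp_pos: [0.4785, -0.3728, 0.0184]
tool_rot: [-0.102, 0.995, 0.001, -0.001]
force: [0.7, 0.4, -0.7]
finger_gap: 0.596
gripper_force: 0.0
```

Run:
```python
from h import *
st();go((.479,-.3733,.020),191.7)
```

```text
t 5.25 tcp [ 0.4785 -0.3728  0.0184] gap 0.596 gf 0.0 F [ 0.7  0.4 -0.7]
[[-0.979, -0.202, -0.001], [-0.202, 0.979, 0.001], [0.001, 0.002, -1.0]]
heading -168.32 shift now-axes [-0.0004 -0.0006 -0.0016]
z-turn -0.02 shift after-axes [-0.0004 -0.0006 -0.0016] tilt fix [ 0.1  -0.06 -0.  ]
```

Close on the wedge and lift it.

drive_tool --pt "0 0 -0.002 0 0 0 -0.3" --pt "0 0 0 0 0 0 -0.6" --pt "0 0 0 0 0 0 -1" --pt "0 0 0 0 0 0 -1" --pt "0 0 0 0 0 0 -1" --pt "0 0 -0.02 0 0 0 -1" --pt "0 0 -0.02 0 0 0 -1" --pt "0 0 -0.025 0 0 0 -1" --pt "0 0 -0.025 0 0 0 -1" --pt "0 0 0 0 0 0 -1"

```text
t: 6.25
tcp_pos: [0.4804, -0.3748, 0.1147]
tool_rot: [-0.102, 0.995, -0.003, 0.002]
force: [0.6, 0.2, -0.3]
finger_gap: 0.362
gripper_force: 30.1
```

```bash
cat >> h.py <<'E'
BX=np.array([.99867,-.0515,0]);BY=np.array([.0515,.99867,0]);BO=np.array([.51023,-.14028,0])
def b2w(x,y,z): return BO+BX*x+BY*y+np.array([0,0,z])
def w2b(p): d=np.asarray(p)-BO; return np.round(np.stack([d@BX,d@BY,d[...,2]],-1),4)
E
python3 - <<'E'
from h import *
st()
s=manip.sense(); print("q",np.round(s["q"],2),"board pos",w2b(s["tcp_pos"]))
print("target world",b2w(-.0245,.265,.05))
go(b2w(-.0245,.265,.11),87.04)
E
```

```text
t 6.25 tcp [ 0.4804 -0.3748  0.1147] gap 0.362 gf 30.1 F [ 0.6  0.2 -0.3]
[[-0.979, -0.203, 0.005], [-0.203, 0.979, -0.005], [-0.003, -0.006, -1.0]]
q [-0.85  0.67  1.58 -0.    0.88 -2.62] board pos [-0.0177 -0.2358  0.1147]
target world [0.49941008 0.1256293  0.05      ]
heading -168.31 shift now-axes [-0.12    0.4862  0.0022]
z-turn 104.65 shift after-axes [ 0.5008 -0.0069  0.0047] tilt fix [-0.34  0.19 -0.  ]
```

drive_tool --pt "-0.009 0.044 0 0 0 0 -1" --pt "-0.009 0.044 0 0 0 0 -1" --pt "-0.009 0.044 0 0 0 0 -1" --pt "-0.009 0.044 0 0 0 8.05 -1" --pt "-0.003 0.045 0 0 0 8.05 -1" --pt "0.003 0.045 0 0 0 8.05 -1" --pt "0.01 0.044 0 0 0 8.05 -1" --pt "0.016 0.042 0 0 0 8.05 -1" --pt "0.022 0.038 0 0 0 8.05 -1" --pt "0.028 0.034 0 0 0 8.05 -1"

```text
t: 7.25
tcp_pos: [0.4732, 0.0669, 0.1106]
tool_rot: [0.369, 0.929, -0.0, -0.001]
force: [-0.3, 0.4, -1.4]
finger_gap: 0.363
gripper_force: 30.1
```

drive_tool --pt "0 0 0 0 0 8.05 -1" --pt "0 0 0 0 0 8.05 -1" --pt "0 0 0 0 0 8.05 -1" --pt "0 0 0 0 0 8.05 -1" --pt "0 0 0 0 0 8.05 -1" --pt "0 0 0 0 0 8.05 -1" --pt "0 0 0 0 0 0 -1" --pt "0 0 0 0 0 0 -1"

```text
t: 8.05
tcp_pos: [0.4735, 0.0652, 0.1109]
tool_rot: [0.714, 0.7, -0.0, -0.0]
force: [0.1, -0.3, 0.4]
finger_gap: 0.361
gripper_force: 30.2
```

Run:
```python
from h import *
st(); s=manip.sense(); print("q",np.round(s["q"],2),"board pos",w2b(s["tcp_pos"]))
go(b2w(-.0245,.265,.06),87.04)
d=snap("wrist","w3.png"); W=cloud(d); np.savez("w3.npz",W=W)
```

```text
t 8.05 tcp [0.4735 0.0652 0.1109] gap 0.361 gf 30.2 F [ 0.1 -0.3  0.4]
[[0.019, 1.0, -0.001], [1.0, -0.019, 0.0], [0.0, -0.001, -1.0]]
q [-0.1   0.56  1.91  0.    0.67 -0.08] board pos [-0.0472  0.2033  0.1109]
heading 88.88 shift now-axes [0.0609 0.0248 0.0509]
z-turn 1.84 shift after-axes [0.0617 0.0227 0.0509] tilt fix [-0.07 -0.01  0.  ]
```

View pics/w3.png

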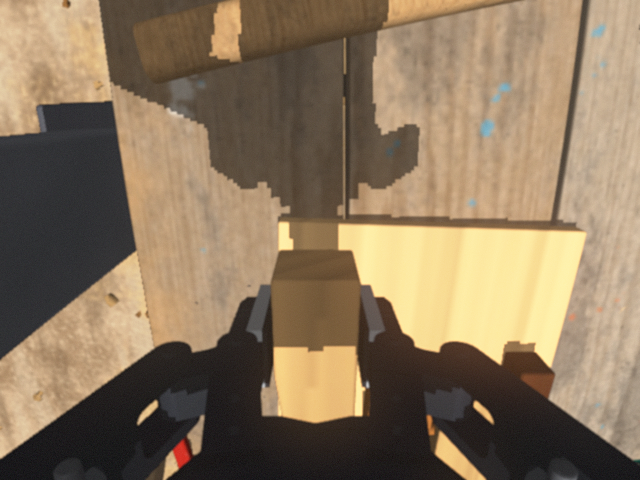

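The held wedge is level, with its thick end at (275–358, 255) in the fingers. I'll measure the thick end in the board frame.

Run:
```python
from h import *
W=np.load("w3.npz")["W"]
u=W[245:420,270:365]; m=(u[...,2]>.10)&(u[...,2]<.16)
P=w2b(u[m]); print(len(P),np.percentile(P[:,2],[5,50,95])); tz=np.median(P[:,2])
P=P[abs(P[:,2]-tz)<.004]
print(P.min(0),P.max(0))
for a in np.arange(P[:,1].min(),P[:,1].max(),.004):
    q=P[(P[:,1]>=a)&(P[:,1]<a+.004)]
    print(a.round(4),len(q),q[:,0].min(),q[:,0].max(),np.median(q[:,2]))
```

```text
14107 [0.1083 0.1199 0.1214]
[-0.0625  0.165   0.116 ] [-0.0286  0.2271  0.1239]
0.165 387 -0.0583 -0.0292 0.12
0.169 620 -0.059 -0.0294 0.12
0.173 621 -0.0594 -0.0297 0.12
0.177 645 -0.0602 -0.0295 0.12
0.181 704 -0.0609 -0.0298 0.12
0.185 718 -0.0609 -0.0298 0.12
0.189 741 -0.0609 -0.0299 0.12
0.193 775 -0.0612 -0.03 0.12
0.197 800 -0.0613 -0.0302 0.1201
0.201 834 -0.0614 -0.0303 0.1201
0.205 855 -0.0616 -0.0303 0.1201
0.209 887 -0.0617 -0.0302 0.1201
0.213 978 -0.0625 -0.0286 0.1201
0.217 913 -0.0619 -0.0304 0.1201
0.221 963 -0.0619 -0.0307 0.12
0.225 689 -0.0617 -0.031 0.1189
```

drive_tool --pt "0 0 0 0 0 1.84 -1" --pt "0.03 0.0115 0 0 0 0 -1" --pt "0.0315 0.011 0 0 0 0 -1" --pt "0 0 0.015 0 0 0 -1" --pt "0 0 0.015 0 0 0 -1" --pt "0 0 0.015 0 0 0 -1" --pt "0 0 0.01 0 0 0 -1" --pt "0 0 0 0 0 0 -1" --pt "0 0 0 0 0 0 -1"

```text
t: 9.0
tcp_pos: [0.4998, 0.1253, 0.0565]
tool_rot: [0.726, 0.688, -0.0, -0.0]
force: [-0.1, 0.3, 0.0]
finger_gap: 0.361
gripper_force: 30.2
```

Run:
```python
from h import *
st(); s=manip.sense(); print("board pos",w2b(s["tcp_pos"]))
go(b2w(-.0247,.265,.0364),87.04)
```

```text
t 9.0 tcp [0.4998 0.1253 0.0565] gap 0.361 gf 30.2 F [-0.1  0.3  0. ]
[[0.054, 0.999, -0.0], [0.999, -0.054, 0.0], [-0.0, -0.0, -1.0]]
board pos [-0.0241  0.2647  0.0565]
heading 86.91 shift now-axes [ 0.0003 -0.0006  0.0201]
z-turn -0.13 shift after-axes [ 0.0003 -0.0006  0.0201] tilt fix [-0.01  0.   -0.  ]
```

drive_tool --pt "0 -0.0006 0.01 0 0 -0.1 -1" --pt "0 0 0.0095 0 0 0 -1" --pt "0 0 0 0 0 0 -1" --pt "-0.01 0 0 0 0 0 -1" --pt "-0.012 0 0 0 0 0 -1" --pt "-0.012 0 0 0 0 0 -1" --pt "-0.011 0 0 0 0 0 -1" --pt "0 0 0 0 0 0 -1" --pt "0 0 0 0 0 0 -1"

```text
t: 9.9
tcp_pos: [0.4969, 0.0798, 0.0372]
tool_rot: [0.726, 0.688, 0.0, 0.0]
force: [0.1, -1.4, -0.9]
finger_gap: 0.362
gripper_force: 30.2
```

Run:
```python
from h import *
st(); s=manip.sense(); print("board pos",w2b(s["tcp_pos"]))
go(b2w(-.0247,.184,.0364),87.04)
```

```text
t 9.9 tcp [0.4969 0.0798 0.0372] gap 0.362 gf 30.2 F [ 0.1 -1.4 -0.9]
[[0.054, 0.999, 0.0], [0.999, -0.054, 0.0], [0.0, 0.0, -1.0]]
board pos [-0.0246  0.2191  0.0372]
heading 86.9 shift now-axes [-0.0351  0.      0.0008]
z-turn -0.14 shift after-axes [-0.0351 -0.0001  0.0008] tilt fix [ 0.01 -0.   -0.  ]
```

Free so far. I'll slide on in small steps and watch the force.

drive_tool --pt "-0.005 0 0 0 0 -0.1 -1" --pt "-0.005 0 0 0 0 0 -1" --pt "-0.005 0 0 0 0 0 -1" --pt "-0.003 0 0 0 0 0 -1" --pt "0 0 0 0 0 0 -1"

```text
t: 10.4
tcp_pos: [0.4959, 0.0621, 0.037]
tool_rot: [0.725, 0.689, -0.0, 0.0]
force: [-0.5, -0.5, -1.0]
finger_gap: 0.365
gripper_force: 30.2
```

drive_tool --pt "-0.002 0 0 0 0 0 -1" --pt "-0.002 0 0 0 0 0 -1" --pt "0 0 0 0 0 0 -1"

```text
t: 10.7
tcp_pos: [0.4957, 0.0583, 0.0371]
tool_rot: [0.725, 0.689, 0.0, 0.0]
force: [-0.1, -1.3, -0.2]
finger_gap: 0.361
gripper_force: 30.2
```

drive_tool --pt "-0.002 0 0 0 0 0 -1" --pt "-0.002 0 0 0 0 0 -1" --pt "0 0 0 0 0 0 -1"

```text
t: 11.0
tcp_pos: [0.4958, 0.0542, 0.0371]
tool_rot: [0.725, 0.689, 0.0, 0.0]
force: [1.3, -0.4, -0.3]
finger_gap: 0.36
gripper_force: 30.2
```

drive_tool --pt "-0.002 0 0 0 0 0 -1" --pt "-0.001 0 0 0 0 0 -1" --pt "0 0 0 0 0 0 -1"

```text
t: 11.3
tcp_pos: [0.4959, 0.0512, 0.0371]
tool_rot: [0.725, 0.689, 0.0, 0.001]
force: [1.0, -1.0, -1.3]
finger_gap: 0.361
gripper_force: 30.2
```

drive_tool --pt "-0.002 0 0 0 0 0 -1" --pt "-0.001 0 0 0 0 0 -1" --pt "0 0 0 0 0 0 -1"

```text
t: 11.6
tcp_pos: [0.496, 0.0483, 0.0372]
tool_rot: [0.725, 0.689, 0.0, 0.001]
force: [2.5, 0.2, -0.3]
finger_gap: 0.358
gripper_force: 30.2
```

drive_tool --pt "-0.001 0 0 0 0 0 -1" --pt "-0.001 0 0 0 0 0 -1" --pt "0 0 0 0 0 0 -1"

```text
t: 11.9
tcp_pos: [0.4961, 0.0463, 0.0372]
tool_rot: [0.725, 0.689, 0.001, 0.001]
force: [4.8, 1.5, -0.5]
finger_gap: 0.363
gripper_force: 30.2
```

drive_tool --pt "0 0.0005 0 0 0 0 -0.3" --pt "0 0 0 0 0 0 0.1" --pt "0 0 0 0 0 0 0.3" --pt "0 0 0 0 0 0 0.3" --pt "0 0 -0.015 0 0 0 0.3" --pt "0 0 -0.025 0 0 0 0.3" --pt "0 0 -0.03 0 0 0 0.3" --pt "0 0 -0.03 0 0 0 0.3" --pt "0.02 0 -0.03 0 0 0 0.6" --pt "0.03 0 -0.03 0 0 0 0.6"

```text
t: 12.9
tcp_pos: [0.4971, 0.0959, 0.198]
tool_rot: [0.726, 0.688, -0.001, -0.001]
force: [1.2, -0.3, 0.0]
finger_gap: 0.797
gripper_force: 0.0
```

drive_tool --pt "0.035 0 -0.03 0 0 0 0.6" --pt "0.03 0 0 0 0 0 0.6" --pt "0 0 0 0 0 0 0.6" --pt "0 0 0 0 0 0 0.6"

```text
t: 13.3
tcp_pos: [0.5001, 0.1616, 0.2266]
tool_rot: [0.724, 0.689, -0.001, -0.001]
force: [-0.8, -0.4, -0.5]
finger_gap: 0.802
gripper_force: 0.0
```

Run:
```python
from h import *
st(); s=manip.sense(); print("board pos",w2b(s["tcp_pos"]))
d=snap("wrist","w4.png"); W=cloud(d); np.savez("w4.npz",W=W)
```

```text
t 13.3 tcp [0.5001 0.1616 0.2266] gap 0.802 gf 0.0 F [-0.8 -0.4 -0.5]
[[0.049, 0.999, -0.002], [0.999, -0.049, -0.001], [-0.001, -0.002, -1.0]]
board pos [-0.0256  0.301   0.2266]
```

View pics/w4.png

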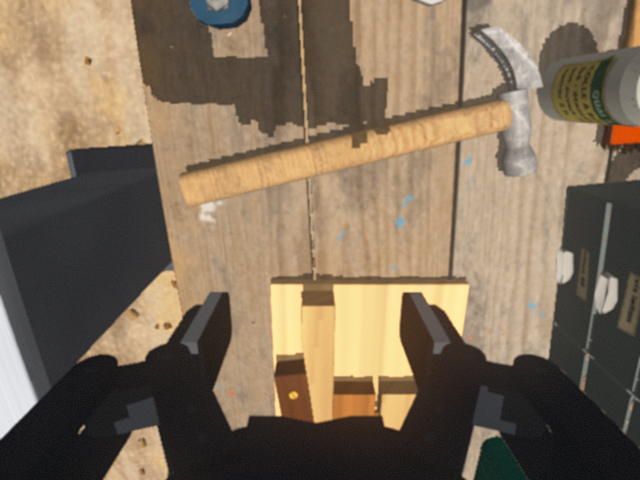

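The wedge is let go in the mouth, with its head at (318,295). The hammer lies with its handle from (190,188) to (510,115), its face at (518,170), and the glue bottle just beyond the head at (580,90). Next I'll measure the hammer and the wedge head.

Run:
```python
from h import *
W=np.load("w4.npz")["W"]
P=comp(W,.014,.034,(.45,.19)); 
prof(P,.015)
u=W[285:420,290:345]; m=(u[...,2]>.041)&(u[...,2]<.047); Q=w2b(u[m]); print(len(Q),Q.min(0),Q.max(0))
for a in np.arange(.14,.21,.01):
    q=Q[(Q[:,1]>=a)&(Q[:,1]<a+.01)]
    if len(q):print(a.round(3),q[:,0].min(),q[:,0].max())
```

```text
n 15133 c [0.5651 0.214 ] u [-0.9787 -0.2054] a [-0.1376  0.1858] z [0.0181 0.0227 0.0249] rect ((538.737548828125, 232.1033935546875), (319.3268127441406, 124.85462951660156), 2.7674169540405273)
-0.13 614 [-0.0462  0.0582  0.006 ]
-0.115 2241 [-0.0626  0.0597 -0.0015]
-0.1 1552 [-0.0667  0.0599 -0.0034]
-0.085 583 [-0.0663  0.0185 -0.0239]
-0.07 568 [-0.0097  0.0179  0.0041]
-0.055 569 [-0.0099  0.0182  0.0042]
-0.04 585 [-0.0109  0.0175  0.0033]
-0.025 577 [-0.0111  0.0175  0.0032]
-0.01 590 [-0.0115  0.0174  0.0029]
0.005 583 [-0.0119  0.0167  0.0024]
0.02 577 [-0.012   0.0166  0.0023]
0.035 575 [-0.0124  0.0161  0.0018]
0.05 585 [-0.0136  0.0161  0.0013]
0.065 595 [-0.014   0.0161  0.0011]
0.08 597 [-0.0146  0.016   0.0007]
0.095 590 [-0.0151  0.016   0.0005]
0.11 587 [-0.0154  0.0152 -0.0001]
0.125 579 [-0.0157  0.0153 -0.0002]
0.14 568 [-0.0155  0.0152 -0.0002]
0.155 564 [-0.0159  0.0151 -0.0004]
0.17 557 [-0.0165  0.0142 -0.0012]
0.185 297 [-0.0166  0.0142 -0.0012]
3230 [-0.0375  0.0751  0.041 ] [-0.0059  0.2095  0.046 ]
0.14 -0.0342 -0.0059
0.15 -0.0361 -0.006
0.16 -0.0369 -0.0062
0.17 -0.0369 -0.0064
0.18 -0.0368 -0.0066
0.19 -0.0367 -0.0059
0.2 -0.0375 -0.006
```

Run:
```python
from h import *
for f in("top0.npz","scene0.npz","w1.npz","w4.npz"):
    W=np.load(f)["W"]
    for zl in(.05,.10,.15):
        m=(W[...,0]>.55)&(W[...,0]<.85)&(W[...,1]>.05)&(W[...,1]<.34)&(W[...,2]>zl)&(W[...,2]<.23); P=W[m]
        b=P[P[:,1]>.18];c=P[P[:,1]<.17]
        print(f,zl,"bottle",len(b),b.min(0).round(3) if len(b) else"",b.max(0).round(3) if len(b) else"","cab",c.min(0).round(3) if len(c) else "")
s=manip.sense();print(np.round(s["q"],2))
go((.633,.224,.12),190.5)
```

```text
top0.npz 0.05 bottle 611 [0.702 0.218 0.05 ] [0.849 0.339 0.174] cab [0.734 0.05  0.051]
top0.npz 0.1 bottle 393 [0.704 0.218 0.1  ] [0.757 0.271 0.174] cab [0.734 0.05  0.1  ]
top0.npz 0.15 bottle 41 [0.72  0.236 0.15 ] [0.737 0.256 0.174] cab [0.736 0.05  0.15 ]
scene0.npz 0.05 bottle 566 [0.695 0.217 0.05 ] [0.85  0.34  0.171] cab [0.729 0.05  0.05 ]
scene0.npz 0.1 bottle 251 [0.697 0.219 0.1  ] [0.814 0.325 0.171] cab [0.729 0.05  0.1  ]
scene0.npz 0.15 bottle 24 [0.72  0.238 0.15 ] [0.731 0.251 0.171] cab [0.735 0.05  0.15 ]
w1.npz 0.05 bottle 1599 [0.703 0.22  0.05 ] [0.748 0.265 0.106] cab [0.742 0.05  0.05 ]
w1.npz 0.1 bottle 83 [0.715 0.221 0.1  ] [0.745 0.227 0.106] cab [0.746 0.05  0.152]
w1.npz 0.15 bottle 0   cab [0.746 0.05  0.152]
w4.npz 0.05 bottle 4590 [0.703 0.222 0.05 ] [0.734 0.276 0.114] cab [0.736 0.05  0.05 ]
w4.npz 0.1 bottle 1017 [0.704 0.223 0.1  ] [0.723 0.27  0.114] cab [0.744 0.05  0.1  ]
w4.npz 0.15 bottle 0   cab 
[ 0.1   0.42  1.7  -0.    1.02  0.15]
heading 87.1 shift now-axes [0.0698 0.1297 0.1059]
z-turn -103.4 shift after-axes [-0.1421  0.0378  0.1063] tilt fix [-0.15  0.05 -0.  ]
```

drive_tool --pt "0.0175 0.032 0 0 0 0 0.4" --pt "0.0175 0.032 0 0 0 0 0.4" --pt "0.0175 0.032 0 0 0 0 0.4" --pt "0.0175 0.032 0 0 0 -7.95 0.4" --pt "0 0 0 0 0 -7.95 0.4" --pt "0 0 0 0 0 -7.95 0.4" --pt "0 0 0 0 0 -7.95 0.4" --pt "0 0 0 0 0 -7.95 0.4" --pt "0 0 0.01 0 0 -7.95 0.4" --pt "0 0 0.01 0 0 -7.95 0.4" --newtons 120

```text
t: 14.35
tcp_pos: [0.6325, 0.2227, 0.2058]
tool_rot: [0.318, 0.948, -0.001, -0.001]
force: [-0.3, -0.6, -0.7]
finger_gap: 0.698
gripper_force: 0.0
```

drive_tool --pt "0 0 0.01 0 0 -7.95 0.4" --pt "0 0 0.02 0 0 -7.95 0.4" --pt "0 0 0.02 0 0 -7.95 0.4" --pt "0 0 0.02 0 0 -7.95 0.4" --pt "0 0 0.02 0 0 -7.95 0.4" --pt "0 0 0.02 0 0 -7.95 0.4" --pt "0 0 0.02 0 0 0 0.4" --pt "0 0 0 0 0 0 0.4" --pt "0 0 0 0 0 0 0.4"

```text
t: 15.25
tcp_pos: [0.6323, 0.2234, 0.0762]
tool_rot: [-0.09, 0.996, -0.0, -0.001]
force: [-0.1, 0.3, 0.8]
finger_gap: 0.7
gripper_force: 0.0
```

Run:
```python
from h import *
st(); go((.6305,.2235,.016),190.5)
```

```text
t 15.25 tcp [0.6323 0.2234 0.0762] gap 0.7 gf 0.0 F [-0.1  0.3  0.8]
[[-0.984, -0.179, -0.003], [-0.179, 0.984, -0.001], [0.003, -0.0, -1.0]]
heading -169.67 shift now-axes [0.0016 0.0005 0.0602]
z-turn -0.17 shift after-axes [0.0018 0.0005 0.0602] tilt fix [-0.01 -0.15  0.  ]
```

drive_tool --pt "0.001 0 0.015 0 0 -0.17 0.4" --pt "0 0 0.018 0 0 0 0.4" --pt "0 0 0.018 0 0 0 0.4" --pt "0 0 0.0085 0 0 0 0.4" --pt "0 0 0 0 0 0 0.4" --pt "0 0 0 0 0 0 0" --pt "0 0 0 0 0 0 -0.5" --pt "0 0 0 0 0 0 -1" --pt "0 0 0 0 0 0 -1" --pt "0 0 0 0 0 0 -1"

```text
t: 16.25
tcp_pos: [0.6327, 0.2245, 0.0191]
tool_rot: [-0.092, 0.996, -0.0, 0.001]
force: [-2.0, -0.8, 6.8]
finger_gap: 0.286
gripper_force: 118.5
```

Run:
```python
from h import *
st(); go((.6305,.2235,.016),190.5)
```

```text
t 16.25 tcp [0.6327 0.2245 0.0191] gap 0.286 gf 118.5 F [-2.  -0.8  6.8]
[[-0.983, -0.184, 0.002], [-0.184, 0.983, 0.0], [-0.002, -0.0, -1.0]]
heading -169.39 shift now-axes [ 0.0023 -0.0006  0.0031]
z-turn 0.11 shift after-axes [ 0.0023 -0.0006  0.0031] tilt fix [-0.02  0.13 -0.  ]
```

drive_tool --pt "0 0 -0.01 0 0 0 -1" --pt "0 0 -0.015 0 0 0 -1" --pt "0 0 -0.02 0 0 0 -1" --pt "0 0 -0.02 0 0 0 -1" --pt "0 0 0 0 0 4.5 -1" --pt "0 0 0 0 0 4.5 -1" --pt "0 0 0 0 0 4.6 -1" --pt "0 0 0 0 0 0 -1" --pt "0 0 0 0 0 0 -1"

```text
t: 17.15
tcp_pos: [0.6314, 0.2246, 0.0826]
tool_rot: [0.025, 1.0, -0.0, -0.0]
force: [0.0, -0.7, -6.8]
finger_gap: 0.288
gripper_force: 119.3
```

Run:
```python
from h import *
st(); go(b2w(-.066,.32,.065),177.05)
d=snap("wrist","w5.png"); W=cloud(d); np.savez("w5.npz",W=W)
s=manip.sense();m=(W[...,2]>.03)&(W[...,2]<.2)&(abs(W[...,0]-s["tcp_pos"][0])<.3)&(abs(W[...,1]-s["tcp_pos"][1])<.15);print(m.sum())
```

```text
t 17.15 tcp [0.6314 0.2246 0.0826] gap 0.288 gf 119.3 F [ 0.  -0.7 -6.8]
[[-0.999, 0.05, -0.001], [0.05, 0.999, -0.0], [0.001, -0.0, -1.0]]
heading 177.11 shift now-axes [ 0.1683 -0.0504  0.0177]
z-turn 0.06 shift after-axes [ 0.1682 -0.0506  0.0176] tilt fix [-0.   -0.04  0.  ]
99869
```

View pics/w5.png

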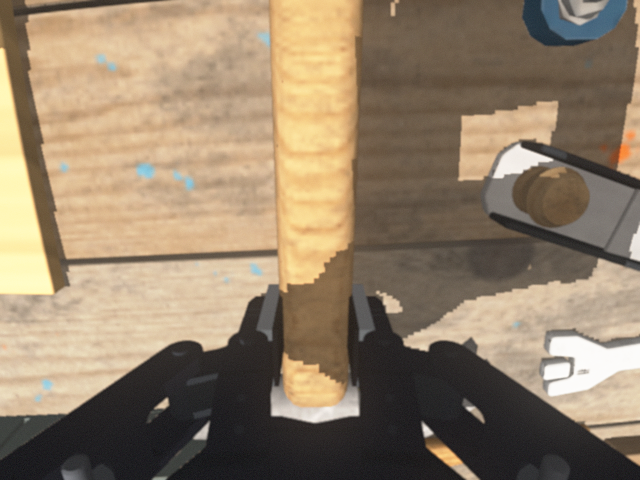

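The handle is held square, from (275–360, 0) to (315,400), close behind the head. I'll move to just behind the wedge.

drive_tool --pt "0.033 -0.01 0 0 0 0 -1" --pt "0.034 -0.01 0 0 0 0 -1" --pt "0.034 -0.01 0 0 0 0 -1" --pt "0.034 -0.01 0 0 0 0 -1" --pt "0.033 -0.01 0.0 0 0 0 -1" --pt "0 0 0.015 0 0 0 -1" --pt "0 0 0.015 0 0 0 -1" --pt "0 0 0.015 0 0 0 -1" --pt "0 0 0 0 0 0 -1" --pt "0 0 0 0 0 0 -1"

```text
t: 18.2
tcp_pos: [0.4619, 0.1835, 0.0378]
tool_rot: [0.026, 1.0, 0.0, 0.0]
force: [0.6, 0.5, -5.3]
finger_gap: 0.284
gripper_force: 119.4
```

Run:
```python
from h import *
st(); s=manip.sense(); print("board pos",w2b(s["tcp_pos"]));go(b2w(-.066,.2745,.037),177.05)
W=np.load("w5.npz")["W"]
for v in(5,60,120,180,240,300,380): print(v,np.round(W[v,318],4))
```

```text
t 18.2 tcp [0.4619 0.1835 0.0378] gap 0.284 gf 119.4 F [ 0.6  0.5 -5.3]
[[-0.999, 0.052, 0.0], [0.052, 0.999, 0.0], [-0.0, 0.0, -1.0]]
board pos [-0.0649  0.3209  0.0378]
heading 177.04 shift now-axes [ 0.0011 -0.0464  0.0008]
z-turn -0.01 shift after-axes [ 0.0011 -0.0464  0.0008] tilt fix [0.01 0.02 0.  ]
5 [0.5259 0.2319 0.0871]
60 [0.5409 0.2312 0.0864]
120 [0.5586 0.2303 0.0859]
180 [0.5775 0.2294 0.0869]
240 [0.5983 0.2284 0.0867]
300 [0.6215 0.2273 0.0864]
380 [0.6573 0.2255 0.0858]
```

drive_tool --pt "0 -0.012 0 0 0 0 -1" --pt "0 -0.014 0 0 0 0 -1" --pt "0 -0.014 0 0 0 0 -1" --pt "0 -0.008 0 0 0 0 -1" --pt "0 -0.004 0 0 0 0 -1" --pt "0 -0.004 0 0 0 0 -1" --pt "0 -0.003 0 0 0 0 -1"

```text
t: 18.9
tcp_pos: [0.4585, 0.1241, 0.0376]
tool_rot: [0.026, 1.0, 0.0, 0.0]
force: [-1.8, -2.4, -2.1]
finger_gap: 0.289
gripper_force: 120.4
```

drive_tool --pt "0 -0.003 0 0 0 0 -1" --pt "0 -0.003 0 0 0 0 -1"

```text
t: 19.1
tcp_pos: [0.4592, 0.1196, 0.0377]
tool_rot: [0.025, 1.0, 0.001, 0.002]
force: [9.2, 6.0, -7.7]
finger_gap: 0.287
gripper_force: 120.1
```

drive_tool --pt "0 -0.003 0 0 0 0 -1" --pt "0 -0.003 0 0 0 0 -1"

```text
t: 19.3
tcp_pos: [0.459, 0.114, 0.0378]
tool_rot: [0.025, 1.0, 0.001, 0.002]
force: [-0.8, 5.9, -8.2]
finger_gap: 0.289
gripper_force: 122.3
```

drive_tool --pt "0 -0.004 0 0 0 0 -1" --pt "0 -0.004 0 0 0 0 -1" --pt "0 0.008 0 0 0 0 -1" --pt "0 0.012 0 0 0 0 -1" --pt "0 0 0 0 0 0 -1"

```text
t: 19.8
tcp_pos: [0.4583, 0.126, 0.0375]
tool_rot: [0.025, 1.0, 0.0, 0.0]
force: [0.1, 0.1, -6.1]
finger_gap: 0.286
gripper_force: 121.7
```

```bash
cat >> h.py <<'E'
def chk(name,fn):
    st(); s=manip.sense(); print("board pos",w2b(s["tcp_pos"]))
    d=snap(name,fn); W=cloud(d); Q=w2b(W.reshape(-1,3)).reshape(W.shape)
    m=(Q[...,2]>.040)&(Q[...,2]<.050)&(Q[...,0]>-.045)&(Q[...,0]<.004)&(Q[...,1]>.105)&(Q[...,1]<.23)
    P=Q[m]; print(name,"wedge pts",len(P)); 
    if len(P): print("y",np.percentile(P[:,1],[1,50,99.5]),"x",np.percentile(P[:,0],[1,99]))
    for y0 in(-.08,0,.06):
        m=(abs(Q[...,1]-y0)<.015)&(abs(Q[...,0])<.07)&(Q[...,2]>.026)&(Q[...,2]<.05)
        xs=np.sort(Q[m][:,0]); 
        if len(xs): g=np.diff(xs); i=np.where(g>.0025)[0]; print(y0,[(xs[j],xs[j+1]) for j in i])
E
python3 -c "
from h import *
chk('wrist','w6.png');chk('scene','s6.png')"
```

```text
t 19.8 tcp [0.4583 0.126  0.0375] gap 0.286 gf 121.7 F [ 0.1  0.1 -6.1]
[[-0.999, 0.05, 0.0], [0.05, 0.999, 0.0], [-0.0, 0.0, -1.0]]
board pos [-0.0656  0.2633  0.0375]
wrist wedge pts 4031
y [0.12763 0.1471  0.1785 ] x [-0.0364  -0.00593]
t 19.85 tcp [0.4582 0.1255 0.0376] gap 0.281 gf 121.7 F [ 0.1 -0.1 -4.6]
[[-0.999, 0.05, 0.0], [0.05, 0.999, -0.0], [-0.0, -0.0, -1.0]]
board pos [-0.0656  0.2628  0.0376]
scene wedge pts 292
y [0.106519 0.1496   0.226218] x [-0.040754 -0.0063  ]
-0.08 []
0 []
0.06 [(np.float64(-0.0035), np.float64(-0.0007))]
```

View pics/s6.png

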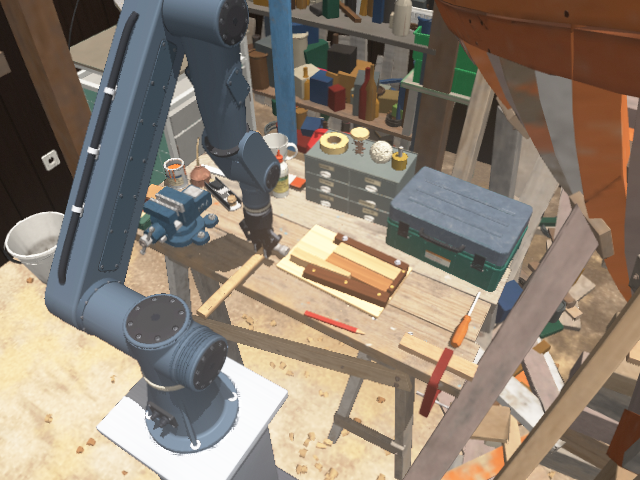

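The hammer head is behind the wedge at (283,250), and the wedge sits in the gap. I'll carry on with taps.

drive_tool --pt "0 -0.012 0 0 0 0 -1" --pt "0 -0.006 0 0 0 0 -1" --pt "0 -0.005 0 0 0 0 -1" --pt "0 -0.005 0 0 0 0 -1"

```text
t: 20.3
tcp_pos: [0.4576, 0.0966, 0.0377]
tool_rot: [0.026, 1.0, 0.001, 0.001]
force: [2.5, 9.6, -5.1]
finger_gap: 0.282
gripper_force: 122.0
```

drive_tool --pt "0 0.01 0 0 0 0 -1" --pt "0 0.005 0 0 0 0 -1" --pt "0 -0.01 0 0 0 0 -1" --pt "0 -0.006 0 0 0 0 -1" --pt "0 -0.005 0 0 0 0 -1" --pt "0 -0.005 0 0 0 0 -1"

```text
t: 20.9
tcp_pos: [0.4569, 0.0863, 0.0376]
tool_rot: [0.026, 1.0, 0.001, 0.001]
force: [3.3, 10.1, -7.3]
finger_gap: 0.288
gripper_force: 121.8
```

```bash
python3 -c "
from h import *
chk('wrist','w7.png')"
```

```text
t 20.9 tcp [0.4569 0.0863 0.0376] gap 0.288 gf 121.8 F [ 3.3 10.1 -7.3]
[[-0.999, 0.052, 0.002], [0.052, 0.999, 0.001], [-0.002, 0.001, -1.0]]
board pos [-0.0649  0.2235  0.0376]
wrist wedge pts 2630
y [0.1053 0.1238 0.2299] x [-0.0339   -0.004258]
0.06 []
```

drive_tool --pt "0 0.01 0 0 0 0 -1" --pt "0 0.005 0 0 0 0 -1" --pt "0 -0.01 0 0 0 0 -1" --pt "0 -0.005 0 0 0 0 -1" --pt "0 -0.003 0 0 0 0 -1"

```text
t: 21.45
tcp_pos: [0.456, 0.0826, 0.0375]
tool_rot: [0.026, 1.0, 0.0, -0.0]
force: [0.6, 9.2, -6.8]
finger_gap: 0.281
gripper_force: 121.9
```

drive_tool --pt "0 -0.002 0 0 0 0 -1" --pt "0 -0.002 0 0 0 0 -1"

```text
t: 21.65
tcp_pos: [0.4562, 0.079, 0.0376]
tool_rot: [0.026, 1.0, 0.0, 0.0]
force: [1.0, 9.1, -6.0]
finger_gap: 0.282
gripper_force: 121.9
```

drive_tool --pt "0 0.01 0 0 0 0 -1" --pt "0 0.005 0 0 0 0 -1" --pt "0 -0.01 0 0 0 0 -1" --pt "0 -0.005 0 0 0 0 -1" --pt "0 -0.003 0 0 0 0 -1"

```text
t: 22.15
tcp_pos: [0.4558, 0.0757, 0.0375]
tool_rot: [0.026, 1.0, 0.0, 0.0]
force: [1.9, 9.2, -6.7]
finger_gap: 0.282
gripper_force: 121.9
```

drive_tool --pt "0 -0.002 0 0 0 0 -1" --pt "0 -0.002 0 0 0 0 -1"

```text
t: 22.35
tcp_pos: [0.4557, 0.0724, 0.0376]
tool_rot: [0.026, 1.0, 0.001, 0.0]
force: [1.4, 18.0, -6.1]
finger_gap: 0.283
gripper_force: 122.3
```

drive_tool --pt "0 -0.002 0 0 0 0 -1" --pt "0 -0.002 0 0 0 0 -1"

```text
t: 22.55
tcp_pos: [0.4549, 0.0708, 0.0376]
tool_rot: [0.025, 1.0, 0.002, -0.0]
force: [2.5, 35.3, -5.4]
finger_gap: 0.283
gripper_force: 123.6
```

drive_tool --pt "0 0.01 0 0 0 0 -1" --pt "0 0.005 0 0 0 0 -1" --pt "0 -0.01 0 0 0 0 -1" --pt "0 -0.005 0 0 0 0 -1" --pt "0 -0.002 0 0 0 0 -1"

```text
t: 23.05
tcp_pos: [0.4539, 0.0698, 0.0376]
tool_rot: [0.025, 1.0, 0.003, -0.001]
force: [3.5, 47.8, -3.4]
finger_gap: 0.284
gripper_force: 125.3
```

drive_tool --pt "0 0.0005 0 0 0 0 -1" --pt "0 0 0 0 0 0 -1" --pt "0 0.01 0 0 0 0 -1" --pt "0 0.015 0 0 0 0 -1" --pt "0 0 0 0 0 0 -1"

```text
t: 23.55
tcp_pos: [0.4566, 0.0912, 0.0376]
tool_rot: [0.026, 1.0, -0.0, 0.0]
force: [-0.2, -1.0, -5.6]
finger_gap: 0.287
gripper_force: 121.8
```

```bash
python3 -c "
from h import *
chk('wrist','w8.png');chk('top','t8.png')
d=cv2.imread('pics/w8.png');cv2.imwrite('pics/w8c.png',cv2.resize(d[:,:420],None,fx=1.25,fy=1.25))"
```

```text
t 23.55 tcp [0.4566 0.0912 0.0376] gap 0.287 gf 121.8 F [-0.2 -1.  -5.6]
[[-0.999, 0.051, 0.0], [0.051, 0.999, -0.0], [-0.0, -0.0, -1.0]]
board pos [-0.0655  0.2284  0.0376]
wrist wedge pts 2545
y [0.1053 0.1198 0.2298] x [-0.0322 -0.0109]
t 23.6 tcp [0.4565 0.0905 0.0375] gap 0.286 gf 121.8 F [ 0.8 -0.8 -6.7]
[[-0.999, 0.052, -0.0], [0.052, 0.999, -0.0], [0.0, -0.0, -1.0]]
board pos [-0.0655  0.2277  0.0375]
top wedge pts 234
y [0.105433 0.13025  0.177267] x [-0.042567 -0.001333]
-0.08 [(np.float64(-0.0088), np.float64(-0.0014))]
0 []
0.06 []
```

View pics/w8c.png

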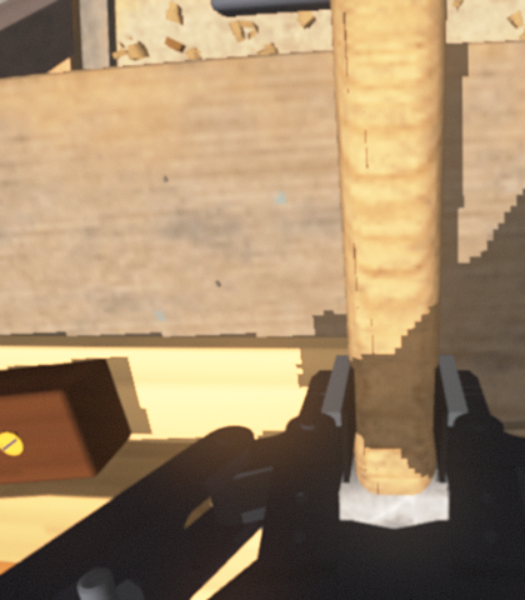

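The near board is now at x ≈ −1.4 mm, so the joint is closed. One slow proof tap next.

drive_tool --pt "0 -0.012 0 0 0 0 -1" --pt "0 -0.006 0 0 0 0 -1" --pt "0 -0.004 0 0 0 0 -1" --pt "0 0 0 0 0 0 -1" --pt "0 0 0 0 0 0 -1"

```text
t: 24.15
tcp_pos: [0.4549, 0.071, 0.0375]
tool_rot: [0.026, 1.0, 0.001, -0.0]
force: [1.8, 20.7, -6.9]
finger_gap: 0.289
gripper_force: 122.6
```

drive_tool --pt "0 0.008 0 0 0 0 -1" --pt "0 0.016 0 0 0 0 -1" --pt "0 0.016 0 0 0 0 -1" --pt "0 0 -0.015 0 0 0 -1" --pt "0 0 -0.02 0 0 0 -1" --pt "0 0.03 0 0 0 0 -1" --pt "-0.01 0.03 0 0 0 0 -1" --pt "-0.03 0.03 0 0 0 0 -1" --pt "-0.03 0.02 0 0 0 0 -1" --pt "0 0 0 0 0 0 -1"

```text
t: 25.15
tcp_pos: [0.5405, 0.2168, 0.0735]
tool_rot: [0.026, 1.0, 0.001, 0.006]
force: [0.7, -0.4, -6.0]
finger_gap: 0.289
gripper_force: 121.9
```

```bash
python3 -c "
from h import *
st();go((.615,.225,.0205),177.05);chk('scene','s9.png')"
```

```text
t 25.15 tcp [0.5405 0.2168 0.0735] gap 0.289 gf 121.9 F [ 0.7 -0.4 -6. ]
[[-0.999, 0.052, 0.012], [0.052, 0.999, 0.002], [-0.012, 0.003, -1.0]]
heading 177.02 shift now-axes [-0.0733  0.0119  0.0539]
z-turn -0.03 shift after-axes [-0.074  0.012  0.053] tilt fix [0.18 0.7  0.  ]
t 25.15 tcp [0.5405 0.2168 0.0735] gap 0.289 gf 121.9 F [ 0.7 -0.4 -6. ]
[[-0.999, 0.052, 0.012], [0.052, 0.999, 0.002], [-0.012, 0.003, -1.0]]
board pos [0.0119 0.3582 0.0735]
scene wedge pts 164
y [0.105926 0.12935  0.153207] x [-0.041796 -0.000567]
-0.08 [(np.float64(-0.0097), np.float64(-0.0067)), (np.float64(-0.0064), np.float64(-0.0038))]
0 [(np.float64(-0.0587), np.float64(-0.0551)), (np.float64(-0.0007), np.float64(0.0055))]
0.06 [(np.float64(-0.0016), np.float64(0.0043))]
```

drive_tool --pt "-0.025 0.004 0 0 0 0 -1" --pt "-0.025 0.004 0 0 0 0 -1" --pt "-0.024 0.004 0 0 0 0 -1" --pt "0 0 0 0 0 0 -1" --pt "0 0 0.015 0 0 0 -1" --pt "0 0 0.015 0 0 0 -1" --pt "0 0 0.013 0 0 0 -1" --pt "0 0 0 0 0 0 -1" --pt "0 0 0 0 0 0 -1"

```text
t: 26.1
tcp_pos: [0.6066, 0.2232, 0.0285]
tool_rot: [0.026, 1.0, -0.0, -0.001]
force: [1.2, 0.1, -5.1]
finger_gap: 0.285
gripper_force: 121.9
```

```bash
python3 -c "
from h import *
st();go((.615,.225,.0195),177.05)"
```

```text
t 26.1 tcp [0.6066 0.2232 0.0285] gap 0.285 gf 121.9 F [ 1.2  0.1 -5.1]
[[-0.999, 0.052, -0.003], [0.052, 0.999, -0.0], [0.003, -0.001, -1.0]]
heading 177.01 shift now-axes [-0.0083  0.0023  0.0089]
z-turn -0.04 shift after-axes [-0.0083  0.0023  0.009 ] tilt fix [-0.03 -0.14  0.  ]
```

drive_tool --pt "0 0 0.004 0 0 0 -1" --pt "0 0 0.003 0 0 0 -1" --pt "0 0 0.002 0 0 0 -1" --pt "0 0 0 0 0 0 -1"

```text
t: 26.5
tcp_pos: [0.6082, 0.2237, 0.0238]
tool_rot: [0.026, 1.0, -0.0, 0.001]
force: [-4.2, -0.2, 8.9]
finger_gap: 0.283
gripper_force: 123.6
```

drive_tool --pt "0 0 -0.001 0 0 0 -0.6" --pt "0 0 0 0 0 0 -0.3" --pt "0 0 0 0 0 0 0" --pt "0 0 0 0 0 0 0.3" --pt "0 0 -0.01 0 0 0 0.3" --pt "0 0 -0.015 0 0 0 0.3" --pt "0 0 -0.02 0 0 0 0.3" --pt "0 0 -0.025 0 0 0 0.3" --pt "0.02 0 -0.025 0 0 0 0.3" --pt "0.04 0 -0.02 0 0 0 0.3"

```text
t: 27.5
tcp_pos: [0.5517, 0.2265, 0.1398]
tool_rot: [0.027, 1.0, 0.001, 0.004]
force: [-0.3, -0.8, 0.8]
finger_gap: 0.649
gripper_force: 0.0
```

drive_tool --pt "0.04 -0.02 -0.025 0 0 0 0.3" --pt "0.03 -0.03 -0.025 0 0 0 0.3" --pt "0 -0.03 -0.025 0 0 0 0.3" --pt "0 0 0 0 0 0 0.3" --pt "0 0 0 0 0 0 0.3"

```text
t: 28.0
tcp_pos: [0.4757, 0.1505, 0.2126]
tool_rot: [0.027, 1.0, 0.0, 0.002]
force: [0.4, 0.4, -0.2]
finger_gap: 0.655
gripper_force: 0.0
```

Run:
```python
from h import *
chk("wrist","w10.png")
W=cloud(snap("wrist")); P=comp(W,.012,.034,(.52,.23)); prof(P,.03)
for x in np.arange(P[:,0].min(),P[:,0].max(),.03):
    q=P[abs(P[:,0]-x)<.006]; print(round(x,3),np.percentile(q[:,2],95).round(4))
```

```text
t 28.0 tcp [0.4757 0.1505 0.2126] gap 0.655 gf 0.0 F [ 0.4  0.4 -0.2]
[[-0.999, 0.054, 0.004], [0.054, 0.999, 0.001], [-0.004, 0.001, -1.0]]
board pos [-0.0494  0.2886  0.2126]
wrist wedge pts 2180
y [0.1057    0.1315    0.1557105] x [-0.0316 -0.0001]
0 [(np.float64(-0.0534), np.float64(-0.0288)), (np.float64(-0.0181), np.float64(-0.0115)), (np.float64(-0.0001), np.float64(0.004))]
0.06 [(np.float64(-0.0001), np.float64(0.0039))]
n 9036 c [0.4457 0.2313] u [ 0.9992 -0.0396] a [-0.0949  0.1288] z [0.0175 0.023  0.0246] rect ((462.74310302734375, 232.54916381835938), (31.950607299804688, 223.78518676757812), 87.83966827392578)
-0.08 1613 [-0.0142  0.0178  0.0018]
-0.05 1534 [-0.0139  0.0173  0.0017]
-0.02 1408 [-0.0139  0.0173  0.0017]
0.01 1292 [-0.014   0.0165  0.0013]
0.04 1137 [-0.0137  0.016   0.0011]
0.07 1024 [-0.0129  0.0155  0.0013]
0.1 920 [-0.0135  0.0152  0.0009]
0.13 108 [-0.0133  0.0145  0.0006]
0.35 0.0243
0.38 0.0245
0.41 0.0245
0.44 0.0248
0.47 0.0246
0.5 0.0246
0.53 0.0248
0.56 0.0244
```

View pics/w10.png

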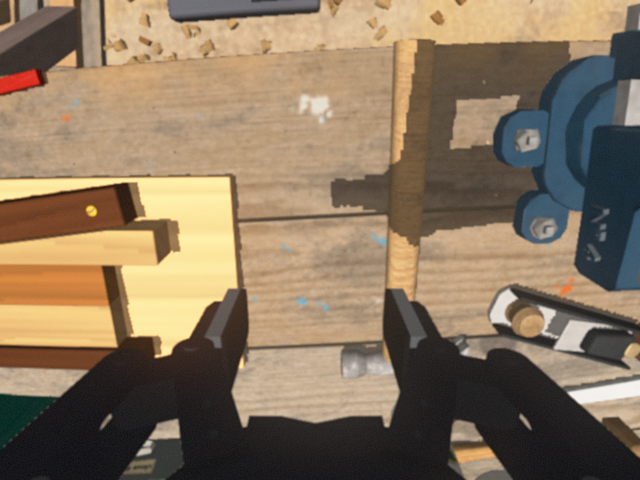

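The hammer lies flat on the bench at (405,240), clear of the cramping board. The wedge is tight, with its head at (165,240), and the boards show no gap. I'm handing in.

```bash
python3 -c "
from station import manip
print(manip.sign_off())"
```

```text
the job is handed in; nothing more can be done
None
```

The job is handed in: the wedge is driven tight and no longer moved under a steady 21 N proof tap, the joint measures closed, the strongest push I read was about 48 N (limit 60 N), and the hammer lies flat on the bench clear of the cramping board; the sign-off call returned no verdict.

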